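# Hang the drainer basket over the drip tray

### The arm

A 7-joint arm with a two-finger parallel gripper is mounted at the origin on the work surface. World frame = base frame: x ahead of the robot, y to its left, z up, the work surface at z = 0. Lengths are in m, angles in degrees, forces in N, time in s.
With the tool pointing down it reaches from about 0.425 to 0.875 m from the base axis. Payload 4.7 kg.
Tool frame: the origin (TCP) lies midway between the tips of the shut fingers; the grasp point (between the pads) lies 19 mm behind it; z points along the fingers, x is the direction in which the jaws open and shut, and the axes are right-handed (so a half turn about z gives the same grasp; the last joint's range is limited). The gripper opens to 87 mm and grips with 3 to 60 N. Pads are 19 mm wide; open, the fingers measure 117 mm over their backs; the gripper's body (75 mm by 190 mm) begins 51 mm behind the grasp point.
Start: joints at [-70.984, 18.392, -4.016, 83.108, 1.295, 78.541, -3.26], TCP at [0.203, 0.617, 0.223] pointing down, gripper open.
Joint ranges: [-163.93, 163.93], [-17.29, 119.83], [-79.2, 71.16], [3.27, 140.29], [-89.18, 269.18], [5.43, 117.66], [-154.24, 154.24]. Speed limits (degrees/s): [147.25, 147.25, 180, 180, 180, 180, 180].

### API

Orientations are given as [roll, pitch, yaw] about the fixed x, y, z axes, in that order (R = Rz(yaw) Ry(pitch) Rx(roll)).
In Python, from cell import env gives the robot as it stands.
- The arm moves only by the tool carry_out, never from a script. Its argument "plan" is a list of rows, each an object with "grip": the closure, from 0 (fully open) to 1 (shut); "dp": the shift along the tool's x, y, z in m, a list of three; "rotation": the turn, a rotation vector about the tool's x, y, z in degrees, a list of three. In form: [{"grip": grip, "dp": [dx, dy, dz], "rotation": [wx, wy, wz]}, ...]. A call has 1 to 8 rows; each row shifts and turns the pose as measured when the row begins, along the tool's axes as they then stand; what a row does not reach is not made up. A row lasts 1/12 s, in which the tool goes at most 41.7 mm and 7.16 degrees, less where a joint would pass 70% of its speed; a pose out of reach is approached as far as the arm can. A call is refused whole if a number of a shift passes 0.0417 or a number of a turn 7.16, either way. A call with a gripper value outside its range is refused whole. The fingers move at their own pace and stop on an object; "force" is the grip in N (left out, the last holds). Time passes only in rows, so rows that do not move let the fingers close. It gives the time, the measured TCP pose, the force and the opening at its end, in the units of the state.
- env.get_obs(): the state, without advancing time (a new reading comes with each control period).
- env.read_camera(name): name is "side" or "top"; returns the picture (400x640x3 uint8, red, green, blue); there is no depth.
- env.camera_params(name): a dict with "fx", "fy", "cx", "cy" (pixels), "R" (3x3) and "t" (3): a world point X has camera coordinates R X + t. Camera axes: x right, y down, z forward; pixel columns grow to the right and rows downward; lengths in m; the calibration is good to about 2 mm. A picture is of the moment at which its call begins. camera_params takes no time and is no camera call.
- env.sign_off(): hands the job in, once; it reports no verdict.
The state is a dict: "time_s": time; "qpos": joint angles; "joint_velocities": joint speeds; "effort": joint torques, N m; "tool_pos": TCP position; "tool_rot": TCP orientation; "force": force on the tool from outside, world axes, zero at the start; "wrist_torque": the same for the moment, N m; "grip_width": finger opening in m.
Only numpy, scipy, OpenCV 4.12 (cv2) and the standard library are available. Lean on these libraries where they do the work, as an engineer would, in place of code of your own. Each camera call takes 0.05 s, during which the arm holds its last target. There are 200 camera calls.

### The job

The rinsed drainer basket has to drip off. First turn the swivel hook on its stand until it points over the middle of the round drip tray (not the square cork mat), then pick up the basket by its tall handle plate and hang it upright on the hook by the window in the plate, so that it hangs still over the middle of the tray, and let go. Leave the glasses and crockery standing where they are.

Things in the scene. Friction and masses are not known exactly. Their poses are not given: they have to be found in the camera images.
- stand_axis (a point): Point on the turning axis of the hook stand, 150 mm above the counter, at the height of the hook arm's centre line. The stand is a fixed upright steel post (18 mm thick, round foot 84 mm across) on the counter; its axis is vertical. Its top is the turning collar, 32 mm across, reaching to 167 mm above the counter.
- hook (a joint): Angle of the swivel hook about the vertical post; grows anticlockwise seen from above, 0 when the hook points along the stand's own x axis, range -2.8 to 2.8 rad. It turns stiffly (about 0.25 N m of friction, some 2.5 N at the hook's seat), has no spring and stays where it is left.
- hook_seat (a point): Where the basket hangs: on the upper side of the hook arm, 103 mm from the post's axis, 155 mm above the counter. x points outward along the arm, z up. The arm is a level round steel bar 10 mm thick from collar to 135 mm from the axis; there its end turns up, ending 147 mm from the axis, 13 mm above this point. At the start it points roughly away from the robot.
- tray_center (a point): Centre of the round steel drip tray at the height of its rim, 12 mm above the counter. The tray is 116 mm across, fixed, and lies beside the stand's foot, its centre about 104 mm from the post's axis, on one side or the other.
- mat: Flat square cork mat, 100 x 100 x 6 mm, fixed, on the other side of the stand from the tray; origin at the centre of its underside. Not the place to drain.
- basket: Drainer basket: loose grey plastic open box, 90 (x) by 64 (y) by 55 mm tall, with an upright handle plate 12 mm thick (y), 78 mm wide (x), rising through its middle to 160 mm; 0.2 to 0.4 kg. Origin at the centre of its underside, z up; same after half a turn. Through the plate (along y), from 55 to 100 mm up, is a window 58 mm wide. Above it the plate is solid.
- basket_center (a point): Centre of the basket, half-way up (80 mm above its underside), axes as the basket's.
- basket_grip (a point): Middle of the solid grip of the handle plate, 138 mm above the basket's underside (the plate's top is 22 mm higher); take it here across its 12 mm thickness (the basket's y).
- basket_seat (a point): Middle of the window's upper edge, 100 mm above the underside. The edge is an inverted V (about 90 mm up at its sides), so it centres on a bar. It rests on the hook arm when hung, the arm passing through along the basket's y.
- tumbler_a: Bystander: loose upturned drinking glass, 78 mm across, 90 mm tall; origin at the centre of its underside. Leave it standing.
- tumbler_b: Bystander: loose upturned drinking glass, 78 mm across, 90 mm tall; origin at the centre of its underside. Leave it standing.
- wineglass: Bystander: loose upturned stemmed glass, 68 mm across, 163 mm tall; origin at the centre of its underside. Leave it standing.
- mug: Bystander: loose white mug, 82 mm across plus its handle, 90 mm tall; origin at the centre of its underside. Leave it standing.
- bowl: Bystander: loose bowl, 110 mm across, 50 mm tall; origin at the centre of its underside. Leave it standing.
- eggcup: Bystander: loose small steel egg cup, 52 mm across, 62 mm tall; origin at the centre of its underside. Leave it standing.
- jar: Bystander: loose closed glass jar, 68 mm across, 85 mm tall; origin at the centre of its underside. Leave it standing.
Not all that is in view belongs to the job. Leave any green or pink look-alike of the part that bears stand_axis alone.

How it is judged (in metres and radians):
On the way, in this order (a step that is already met when the one before it is completed fails the run):
1. the hook points over the middle of the drip tray while the basket still stands on the counter (horizontal distance between hook_seat and tray_center below 0.03 m and height (world z) of basket below 0.01 m), for 0.2 s.
2. the basket hangs on the hook over the drip tray (horizontal distance between hook_seat and tray_center below 0.03 m and x of basket_seat in the frame of hook_seat between -0.06 and 0.036 m and y of basket_seat in the frame of hook_seat between -0.02 and 0.02 m and z of basket_seat in the frame of hook_seat between -0.008 and 0.012 m and horizontal distance between basket_center and tray_center below 0.04 m), for 0.2 s.
At the end, for the whole second after the job is handed in: Hook seat within 30 mm of the tray centre (horizontally); basket hanging on the arm by its window, between collar and tip (upper edge within 20 mm sideways of the arm), upright within 0.3 rad, its centre within 40 mm of the tray centre, still and released; crockery undisturbed (all of step 2 and angle between basket_center's own z axis and vertical below 0.3 rad and linear speed of basket below 0.03 m/s and angular speed of basket below 0.4 rad/s); the robot touches nothing.
It fails at once if a glass or piece of crockery is moved by more than 30 mm or knocked over (distance of any of tumbler_a, tumbler_b, wineglass, mug, bowl, eggcup, jar from where it was at the start of the episode above 0.03 m).
It also fails if it takes over 67 s, if anything falls off the work surface, if the arm or the gripper's body presses on something with over 40 N, if the wrist force passes 120 N, or if a joint passes its speed limit or range.

## Working session

There is one attempt and no reset: what is moved stays moved. The work goes in short steps, Python scripts to look and compute and a tool call to move; the robot and the scene stay as the last step left them, time stands still between calls to the robot, and variables do not carry over. Pictures are saved under pics/ and viewed, about 8 in all and at most 12, crops included, and the job is handed in when it is done.

Besides the shell and the picture viewer there is one more tool, called after "Request:" as name(argument=value, ...) on one line, values as JSON. carry_out: Moves the arm, as the interface text tells. Its arguments: {"type":"object","properties":{"plan":{"type":"array","items":{"type":"object","properties":{"grip":{"type":"number"},"dp":{"type":"array","items":{"type":"number"}},"rotation":{"type":"array","items":{"type":"number"}}}}},"force":{"type":"number"}},"required":["plan"]}

```bash
mkdir -p pics; python3 - <<'E'
from cell import env
import cv2
for n in("top","side"):
    p=env.camera_params(n);print(n,p)
    cv2.imwrite(f"pics/{n}0.png",env.read_camera(n)[:,:,::-1])
o=env.get_obs();print(o)
E
```

```text
top {'fx': 519.9162618616671, 'fy': 519.9162618616671, 'cx': 319.73607706528617, 'cy': 205.42532889154907, 'R': array([[-0.00332096, -0.99969563, -0.02444638],
       [-0.99321782,  0.00613869, -0.11610632],
       [ 0.11622104,  0.023895  , -0.9929359 ]]), 't': array([-0.0579532 ,  0.48620248,  1.49965767])}
side {'fx': 405.80326381584604, 'fy': 405.80326381584604, 'cx': 318.1955801598299, 'cy': 191.5924771717109, 'R': array([[ 0.60471843, -0.79636877, -0.01060248],
       [-0.49328786, -0.3640576 , -0.79001845],
       [ 0.6252861 ,  0.48296879, -0.61299139]]), 't': array([-0.35123884,  0.30298879,  1.20519165])}
{'time_s': 0.1, 'qpos': array([-70.98426886,  18.43570751,  -4.01613813,  83.16814583,
         1.2952936 ,  78.54235362,  -3.26000652]), 'joint_velocities': array([ 0.0710265 , -0.03345105,  0.12697137, -0.17216338, -0.02612325,
       -0.02512508, -0.02472508]), 'effort': array([ 1.88231625e-04, -4.92571700e+01, -4.05665673e-01, -3.13396955e+01,
       -6.41149934e-02,  3.95936274e-02,  9.24561846e-05]), 'tool_pos': array([0.20298695, 0.61695771, 0.22155879]), 'tool_rot': array([1.79994358e+02, 1.00953043e-01, 7.17944914e+01]), 'force': array([-0.07700575,  0.39527766,  0.17240853]), 'wrist_torque': array([-0.00373037,  0.02332494, -0.00637788]), 'grip_width': 0.08697420151522929}
```

View pics/top0.png

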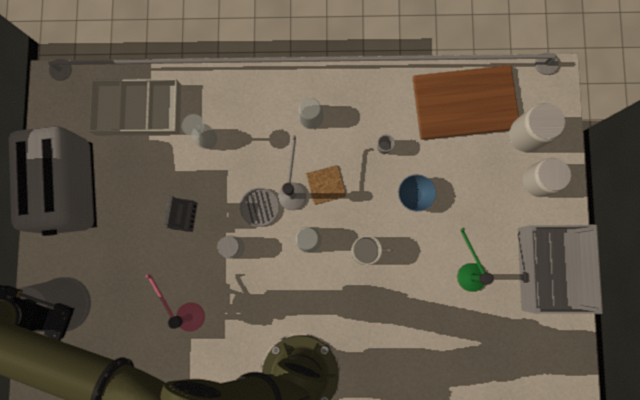

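View pics/side0.png

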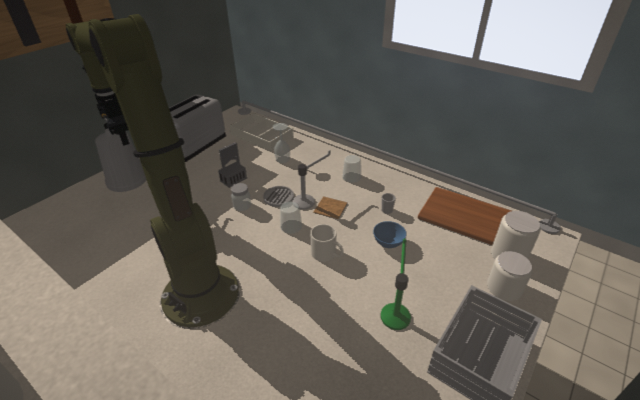

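Top view: the grey stand's collar is at about (289,190) and its arm tip at (294,138). The round tray is at (260,207), the cork mat at (326,184) and the basket at (181,213). There are three stands: grey (289,190), green (473,277) and pink (185,317). The steel one between tray and mat is the one meant. I'll confirm it in one enlarged crop.

```bash
cat > h.py <<'E'
from cell import env
import numpy as np, cv2
def ray(n,u,v):
    p=env.camera_params(n);R=np.array(p['R']);t=np.array(p['t'])
    return -R.T@t, R.T@np.array([(u-p['cx'])/p['fx'],(v-p['cy'])/p['fy'],1])
def plane(n,u,v,z):
    c,d=ray(n,u,v);return c+d*(z-c[2])/d[2]
def proj(n,X):
    p=env.camera_params(n);q=np.array(p['R'])@X+p['t'];return np.array([p['cx']+p['fx']*q[0]/q[2],p['cy']+p['fy']*q[1]/q[2]])
def crop(n,x0,x1,y0,y1,s,name):
    im=env.read_camera(n)[y0:y1,x0:x1,::-1]
    cv2.imwrite('pics/'+name,cv2.resize(im,None,fx=s,fy=s,interpolation=cv2.INTER_CUBIC))
E
python3 - <<'E'
from h import *
t=cv2.imread('pics/top0.png')[110:260,155:355];s=cv2.imread('pics/side0.png')[125:265,205:405]
g=lambda a:cv2.convertScaleAbs(cv2.resize(a,None,fx=4,fy=4,interpolation=cv2.INTER_CUBIC),alpha=1.5)
cv2.imwrite('pics/t1.png',g(t));cv2.imwrite('pics/s1.png',g(s))
E
```

```text
(no output)
```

View pics/t1.png

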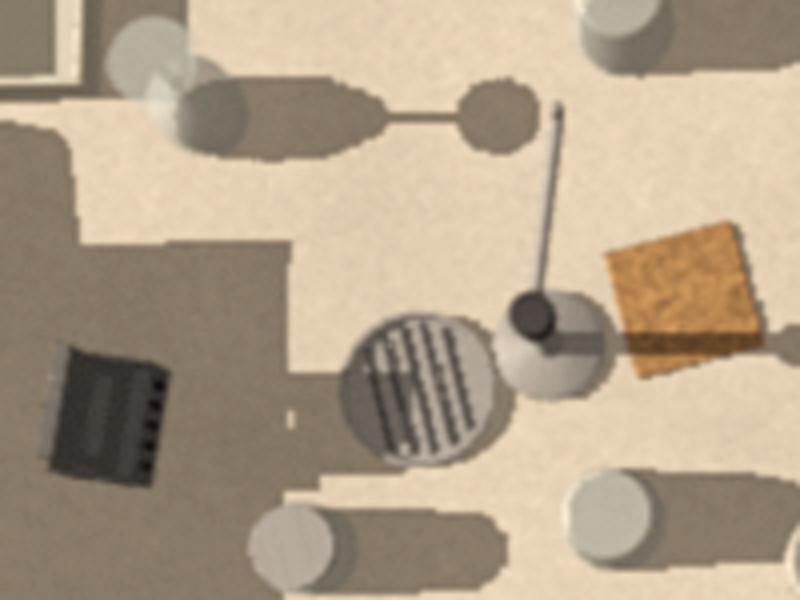

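View pics/s1.png

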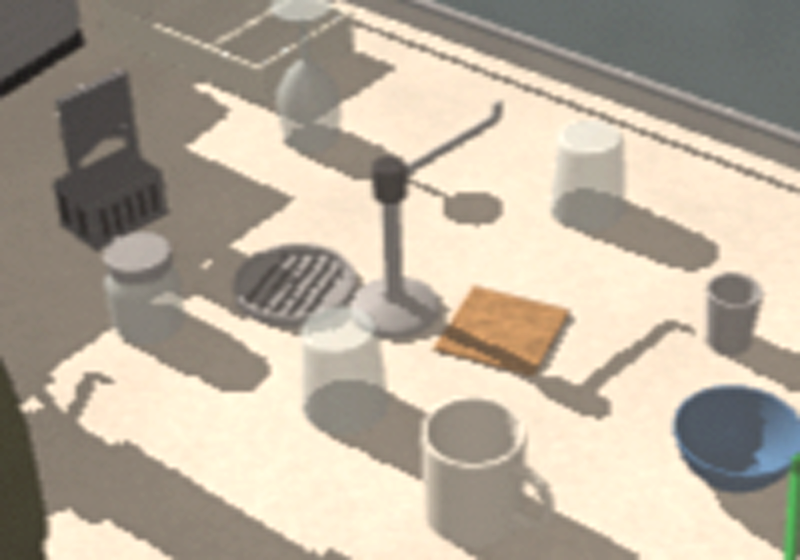

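The crops confirm the grey steel stand: round foot between tray and cork mat, black collar at crop (534,313). The basket's plate top is the pale strip at top crop (65,350)-(45,460), and at side crop (58,100)-(128,72).

```bash
python3 - <<'E'
from h import *
np.set_printoptions(precision=4,suppress=True)
T=lambda x,y,z:plane('top',155+x/4,110+y/4,z)
S=lambda x,y,z:plane('side',205+x/4,125+y/4,z)
print('cam',ray('top',0,0)[0])
print('collar',T(534,313,.167),S(388,165,.167),'foot',T(555,345,.004),S(397,308,.004))
print('tip',T(558,108,.168),S(499,106,.168))
print('armroot',T(541,290,.15))
print('tray',T(420,389,.012),S(298,286,.012))
print('plate',T(65,350,.16),T(45,460,.16),S(58,100,.16),S(128,72,.16))
print('boxR',T(168,368,.055),T(152,487,.055))
print('jar',T(292,547,.085),'tumb',T(610,515,.09),T(620,5,.09),'wine',T(150,57,.163),T(212,108,0))
print('mug',plane('top',367,249,.09))
E
```

```text
cam [ 0.3084 -0.0968  1.5441]
collar [0.5165 0.02   0.167 ] [0.5142 0.019  0.167 ] foot [0.5168 0.018  0.004 ] [0.5158 0.0167 0.004 ]
tip [0.6566 0.0042 0.168 ] [ 0.6497 -0.0038  0.168 ]
armroot [0.5348 0.0168 0.15  ]
tray [0.4834 0.1179 0.012 ] [0.478  0.1071 0.012 ]
plate [0.4945 0.3382 0.16  ] [0.42   0.3495 0.16  ] [0.4217 0.3468 0.16  ] [0.497  0.3305 0.16  ]
boxR [0.4949 0.2955 0.055 ] [0.4085 0.305  0.055 ]
jar [0.3638 0.1968 0.085 ] tumb [ 0.385  -0.0272  0.09  ] [ 0.7518 -0.0346  0.09  ] wine [0.6963 0.2847 0.163 ] [0.7017 0.2811 0.    ]
mug [ 0.3557 -0.1929  0.09  ]
```

```bash
cat >> h.py <<'E'
def toworld(): 
    o=env.get_obs();return np.array(o['tool_pos']),o['tool_rot'][2]
def rows(segs):
    """segs: list of (xyz,yaw,n): print rows in tool axes, tool pointing down; shortest yaw change as given"""
    p,y=toworld()
    for q,t,n in segs:
        q=np.array(q);dp=(q-p)/n;dy=(t-y)/n
        for i in range(n):
            a=np.radians(y+i*dy);d=[np.cos(a)*dp[0]+np.sin(a)*dp[1],np.sin(a)*dp[0]-np.cos(a)*dp[1],-dp[2]]
            print([round(float(v),4) for v in d],round(float(-dy),2))
        p,y=q,t
E
python3 -c "
from h import *
rows([((.615,.004,.225),-98,26)])"
```

```text
[-0.0174, 0.0224, -0.0001] 6.53
[-0.0148, 0.0243, -0.0001] 6.53
[-0.0119, 0.0258, -0.0001] 6.53
[-0.0089, 0.027, -0.0001] 6.53
[-0.0058, 0.0278, -0.0001] 6.53
[-0.0026, 0.0283, -0.0001] 6.53
[0.0006, 0.0284, -0.0001] 6.53
[0.0039, 0.0281, -0.0001] 6.53
[0.007, 0.0275, -0.0001] 6.53
[0.0101, 0.0265, -0.0001] 6.53
[0.0131, 0.0252, -0.0001] 6.53
[0.0159, 0.0236, -0.0001] 6.53
[0.0184, 0.0216, -0.0001] 6.53
[0.0208, 0.0194, -0.0001] 6.53
[0.0228, 0.0169, -0.0001] 6.53
[0.0246, 0.0142, -0.0001] 6.53
[0.0261, 0.0113, -0.0001] 6.53
[0.0272, 0.0082, -0.0001] 6.53
[0.0279, 0.0051, -0.0001] 6.53
[0.0283, 0.0019, -0.0001] 6.53
[0.0284, -0.0014, -0.0001] 6.53
[0.028, -0.0046, -0.0001] 6.53
[0.0273, -0.0077, -0.0001] 6.53
[0.0263, -0.0108, -0.0001] 6.53
[0.0249, -0.0137, -0.0001] 6.53
[0.0232, -0.0164, -0.0001] 6.53
```

Request:
carry_out(plan=[{"grip":0,"dp":[-0.017,0.022,0],"rotation":[0,0,6.5]},{"grip":0,"dp":[-0.015,0.024,0],"rotation":[0,0,6.5]},{"grip":0,"dp":[-0.012,0.026,0],"rotation":[0,0,6.5]},{"grip":0,"dp":[-0.009,0.027,0],"rotation":[0,0,6.5]},{"grip":0,"dp":[-0.006,0.028,0],"rotation":[0,0,6.5]},{"grip":0,"dp":[-0.003,0.028,0],"rotation":[0,0,6.5]},{"grip":0,"dp":[0.001,0.028,0],"rotation":[0,0,6.5]},{"grip":0,"dp":[0.004,0.028,0],"rotation":[0,0,6.5]}])

```text
time_s: 0.77
tool_pos: [0.3229, 0.4238, 0.2151]
tool_rot: [179.8, 0.6, 18.3]
force: [0.1, -0.1, -0.2]
grip_width: 0.0872
```

Request:
carry_out(plan=[{"grip":0,"dp":[0.007,0.028,0],"rotation":[0,0,6.5]},{"grip":0,"dp":[0.01,0.027,0],"rotation":[0,0,6.5]},{"grip":0,"dp":[0.013,0.025,0],"rotation":[0,0,6.5]},{"grip":0,"dp":[0.016,0.024,0],"rotation":[0,0,6.5]},{"grip":0,"dp":[0.018,0.022,0],"rotation":[0,0,6.5]},{"grip":0,"dp":[0.021,0.019,0],"rotation":[0,0,6.5]},{"grip":0,"dp":[0.023,0.017,0],"rotation":[0,0,6.5]},{"grip":0,"dp":[0.025,0.014,0],"rotation":[0,0,6.5]}])

```text
time_s: 1.43
tool_pos: [0.445, 0.2166, 0.2125]
tool_rot: [179.1, 0.3, -36.4]
force: [0.8, 0.5, 0.3]
grip_width: 0.0871
```

```bash
python3 -c "
from h import *
print(toworld(),env.get_obs()['tool_rot'],env.get_obs()['qpos'])
rows([((.615,.004,.225),-98,16)])"
```

```text
(array([0.44500579, 0.21656768, 0.21246159]), np.float64(-36.36665711462877)) [179.12566395   0.2982866  -36.36665711] [-4.95199661e+01 -4.90375419e-03  2.05382806e+01  1.05397660e+02
  9.84485114e-02  7.55260119e+01 -6.53714513e+01]
[0.0164, 0.0044, -0.0008] 3.85
[0.0167, 0.0033, -0.0008] 3.85
[0.0169, 0.0022, -0.0008] 3.85
[0.017, 0.001, -0.0008] 3.85
[0.017, -0.0001, -0.0008] 3.85
[0.017, -0.0013, -0.0008] 3.85
[0.0168, -0.0024, -0.0008] 3.85
[0.0166, -0.0035, -0.0008] 3.85
[0.0164, -0.0046, -0.0008] 3.85
[0.016, -0.0057, -0.0008] 3.85
[0.0156, -0.0068, -0.0008] 3.85
[0.0151, -0.0078, -0.0008] 3.85
[0.0145, -0.0088, -0.0008] 3.85
[0.0139, -0.0098, -0.0008] 3.85
[0.0132, -0.0107, -0.0008] 3.85
[0.0125, -0.0116, -0.0008] 3.85
```

Request:
carry_out(plan=[{"grip":0,"dp":[0.016,0.004,-0.001],"rotation":[0,0,3.9]},{"grip":0,"dp":[0.017,0.003,-0.001],"rotation":[0,0,3.9]},{"grip":0,"dp":[0.017,0.002,-0.001],"rotation":[0,0,3.9]},{"grip":0,"dp":[0.017,0.001,-0.001],"rotation":[0,0,3.9]},{"grip":0,"dp":[0.017,0,-0.001],"rotation":[0,0,3.9]},{"grip":0,"dp":[0.017,-0.001,-0.001],"rotation":[0,0,3.9]},{"grip":0,"dp":[0.017,-0.002,-0.001],"rotation":[0,0,3.9]},{"grip":0,"dp":[0.017,-0.003,-0.001],"rotation":[0,0,3.9]}])

```text
time_s: 2.1
tool_pos: [0.5298, 0.0965, 0.2179]
tool_rot: [178.8, -0.3, -69.7]
force: [0.8, 0.6, -0.8]
grip_width: 0.0871
```

Request:
carry_out(plan=[{"grip":0,"dp":[0.016,-0.005,-0.001],"rotation":[0,0,3.9]},{"grip":0,"dp":[0.016,-0.006,-0.001],"rotation":[0,0,3.9]},{"grip":0,"dp":[0.016,-0.007,-0.001],"rotation":[0,0,3.9]},{"grip":0,"dp":[0.015,-0.008,-0.001],"rotation":[0,0,3.9]},{"grip":0,"dp":[0.014,-0.009,-0.001],"rotation":[0,0,3.9]},{"grip":0,"dp":[0.014,-0.01,-0.001],"rotation":[0,0,3.9]},{"grip":0,"dp":[0.013,-0.011,-0.001],"rotation":[0,0,3.9]},{"grip":0,"dp":[0.012,-0.012,-0.001],"rotation":[0,0,3.9]}])

```text
time_s: 2.77
tool_pos: [0.6115, -0.0189, 0.2224]
tool_rot: [178.8, -1.0, -102.5]
force: [-0.3, 0.4, 0.4]
grip_width: 0.0873
```

```bash
python3 -c "
from h import *
print(env.get_obs()['tool_rot'],toworld(),env.get_obs()['qpos'])
rows([((.615,.004,.135),-98,8)])
crop('side',220,400,90,240,4,'s2.png')
"
```

```text
[ 178.77886794   -1.00380645 -102.47629048] (array([ 0.61145494, -0.01886219,  0.22241035]), np.float64(-102.47629048002155)) [-31.79285886  16.88293283  37.85281544  88.88400126  -9.60337181
  79.1523188  -95.58626763]
[-0.0029, 0.0002, 0.0109] -0.56
[-0.0029, 0.0002, 0.0109] -0.56
[-0.0029, 0.0001, 0.0109] -0.56
[-0.0029, 0.0001, 0.0109] -0.56
[-0.0029, 0.0001, 0.0109] -0.56
[-0.0029, 0.0, 0.0109] -0.56
[-0.0029, 0.0, 0.0109] -0.56
[-0.0029, -0.0, 0.0109] -0.56
```

View pics/s2.png

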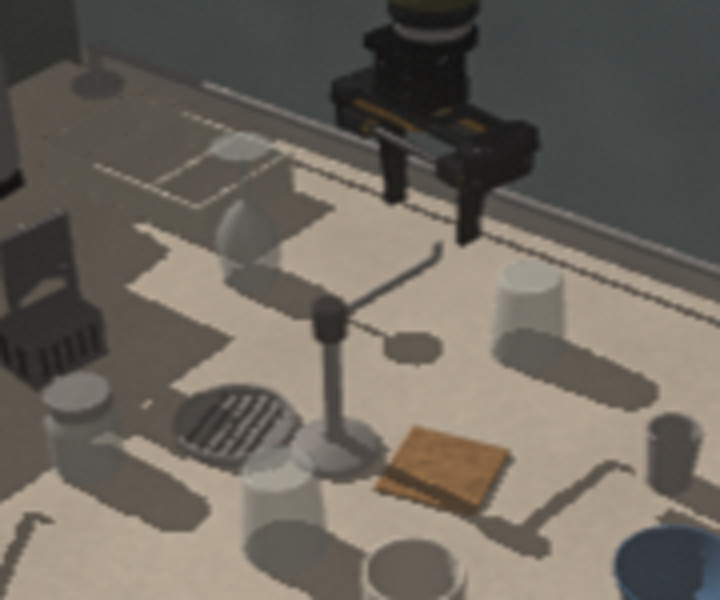

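The picture shows the open fingers at crop (395,190) and (470,235), straddling the line of the hook arm with its tip at (437,248). I'll descend and part-close around it.

Request:
carry_out(plan=[{"grip":0,"dp":[-0.012,0,0],"rotation":[0,0,-2]},{"grip":0,"dp":[-0.012,0,0.01],"rotation":[0,0,-2.5]},{"grip":0,"dp":[0,0,0.015],"rotation":[0,0,0]},{"grip":0,"dp":[0,0,0.02],"rotation":[0,0,0]},{"grip":0.3,"dp":[0,0,0.02],"rotation":[0,0,0]},{"grip":0.6,"dp":[0,0,0.015],"rotation":[0,0,0]},{"grip":0.78,"dp":[0,0,0.005],"rotation":[0,0,0]},{"grip":0.78,"dp":[0,0,0],"rotation":[0,0,0]}], force=15)

```text
time_s: 3.48
tool_pos: [0.6147, 0.0114, 0.1316]
tool_rot: [178.6, -0.8, -96.7]
force: [-0.8, -0.5, 0.8]
grip_width: 0.0677
```

```bash
cat >> h.py <<'E'
AX=np.array([.5158,.0188])
def arc(a0,a1,n,r=.1,z=.135,off=-90):
    segs=[]
    for i in range(1,n+1):
        a=a0+(a1-a0)*i/n;c=np.radians(a)
        segs.append(((AX[0]+r*np.cos(c),AX[1]+r*np.sin(c),z),a+off,1))
    rows(segs)
def polar():
    p,y=toworld();d=p[:2]-AX
    print('r,ang',np.hypot(*d),np.degrees(np.arctan2(d[1],d[0])),'z',p[2],'yaw',y,env.get_obs()['grip_width'],env.get_obs()['force'])
E
python3 -c "
from h import *
print(env.get_obs()['tool_rot']);polar()
arc(-8,97,24)"
```

```text
[178.59315315  -0.80070797 -96.72294033]
r,ang 0.09919659730355876 -4.272918416241875 z 0.13155749372622236 yaw -96.72294033001376 0.06765104244802787 [-0.81498473 -0.45842926  0.79812975]
[-0.0012, -0.0007, -0.0034] -3.1
[-0.0076, 0.0003, -0.0] -4.38
[-0.0076, 0.0003, -0.0] -4.38
[-0.0076, 0.0003, -0.0] -4.38
[-0.0076, 0.0003, -0.0] -4.38
[-0.0076, 0.0003, -0.0] -4.38
[-0.0076, 0.0003, -0.0] -4.38
[-0.0076, 0.0003, -0.0] -4.38
[-0.0076, 0.0003, -0.0] -4.38
[-0.0076, 0.0003, -0.0] -4.38
[-0.0076, 0.0003, -0.0] -4.38
[-0.0076, 0.0003, -0.0] -4.38
[-0.0076, 0.0003, -0.0] -4.38
[-0.0076, 0.0003, -0.0] -4.38
[-0.0076, 0.0003, -0.0] -4.38
[-0.0076, 0.0003, -0.0] -4.38
[-0.0076, 0.0003, -0.0] -4.38
[-0.0076, 0.0003, -0.0] -4.38
[-0.0076, 0.0003, -0.0] -4.38
[-0.0076, 0.0003, -0.0] -4.38
[-0.0076, 0.0003, -0.0] -4.38
[-0.0076, 0.0003, -0.0] -4.38
[-0.0076, 0.0003, -0.0] -4.38
[-0.0076, 0.0003, -0.0] -4.38
```

Request:
carry_out(plan=[{"grip":0.8,"dp":[0,0,-0.003],"rotation":[0,0,0]},{"grip":0.8,"dp":[0,0,0],"rotation":[0,0,0]},{"grip":0.8,"dp":[0,0,0],"rotation":[0,0,0]},{"grip":0.8,"dp":[0,0,0],"rotation":[0,0,0]},{"grip":0.8,"dp":[0,0,0],"rotation":[0,0,0]},{"grip":0.8,"dp":[0,0,0],"rotation":[0,0,0]}])

```text
time_s: 3.98
tool_pos: [0.6168, 0.0146, 0.139]
tool_rot: [178.9, -0.6, -96.4]
force: [0.2, -1.1, 1.0]
grip_width: 0.0284
```

Request:
carry_out(plan=[{"grip":0.8,"dp":[-0.008,0,0],"rotation":[0,0,-4]},{"grip":0.8,"dp":[-0.008,0,0],"rotation":[0,0,-4.4]},{"grip":0.8,"dp":[-0.008,0,0],"rotation":[0,0,-4.4]},{"grip":0.8,"dp":[-0.008,0,0],"rotation":[0,0,-4.4]},{"grip":0.8,"dp":[-0.008,0,0],"rotation":[0,0,-4.4]},{"grip":0.8,"dp":[-0.008,0,0],"rotation":[0,0,-4.4]}])

```text
time_s: 4.48
tool_pos: [0.6139, 0.0508, 0.1397]
tool_rot: [178.6, -0.8, -69.9]
force: [1.3, -2.4, -2.4]
grip_width: 0.0175
```

```bash
python3 -c "
from h import *
print(env.get_obs()['tool_rot'],env.get_obs()['qpos']);polar()"
```

```text
[178.58930481  -0.7533824  -69.94918851] [-32.094145    19.57185622  29.91713652  94.17755273  -9.03964136
  70.07878939 -70.30278437]
r,ang 0.10315931645400915 18.05066024483688 z 0.13970468210334255 yaw -69.94918851152849 0.01748130936538027 [ 1.26875272 -2.37324742 -2.36103654]
```

Request:
carry_out(plan=[{"grip":0.8,"dp":[-0.008,0,0.002],"rotation":[0,0,-4.4]},{"grip":0.8,"dp":[-0.008,0,0.001],"rotation":[0,0,-4.4]},{"grip":0.8,"dp":[-0.008,0,0],"rotation":[0,0,-4.4]},{"grip":0.8,"dp":[-0.008,0,0],"rotation":[0,0,-4.4]},{"grip":0.8,"dp":[-0.008,0,0],"rotation":[0,0,-4.4]},{"grip":0.8,"dp":[-0.008,0,0],"rotation":[0,0,-4.4]},{"grip":0.8,"dp":[-0.008,0,0],"rotation":[0,0,-4.4]},{"grip":0.8,"dp":[-0.008,0,0],"rotation":[0,0,-4.4]}])

```text
time_s: 5.15
tool_pos: [0.5861, 0.0917, 0.1403]
tool_rot: [178.6, -1.2, -33.6]
force: [3.8, -1.4, -0.1]
grip_width: 0.0175
```

```bash
python3 -c "
from h import *
polar();arc(57,107,10,r=.101)"
```

```text
r,ang 0.1012365487284697 46.05023527327134 z 0.14027125031406198 yaw -33.56572246734067 0.017455507402094443 [ 3.76415388 -1.35063632 -0.11244543]
[-0.028, -0.0009, 0.0053] -5.57
[-0.0088, 0.0004, -0.0] -5.0
[-0.0088, 0.0004, -0.0] -5.0
[-0.0088, 0.0004, -0.0] -5.0
[-0.0088, 0.0004, -0.0] -5.0
[-0.0088, 0.0004, -0.0] -5.0
[-0.0088, 0.0004, -0.0] -5.0
[-0.0088, 0.0004, -0.0] -5.0
[-0.0088, 0.0004, -0.0] -5.0
[-0.0088, 0.0004, -0.0] -5.0
```

Request:
carry_out(plan=[{"grip":0.8,"dp":[-0.01,0,0.003],"rotation":[0,0,-2.5]},{"grip":0.8,"dp":[-0.01,0,0.001],"rotation":[0,0,-3]},{"grip":0.8,"dp":[-0.01,0,0],"rotation":[0,0,-3.6]},{"grip":0.8,"dp":[-0.01,0,0],"rotation":[0,0,-3.8]},{"grip":0.8,"dp":[-0.01,0,0],"rotation":[0,0,-3.8]},{"grip":0.8,"dp":[-0.01,0,0],"rotation":[0,0,-3.8]},{"grip":0.8,"dp":[-0.01,0,0],"rotation":[0,0,-3.8]},{"grip":0.8,"dp":[-0.01,0,0],"rotation":[0,0,-3.8]}])

```text
time_s: 5.82
tool_pos: [0.5242, 0.1177, 0.1402]
tool_rot: [178.3, -2.2, -4.4]
force: [4.2, 0.2, -1.4]
grip_width: 0.0173
```

```bash
python3 -c "
from h import *
polar();arc(77,107,6,r=.101)"
```

```text
r,ang 0.09929952153929558 85.17399542469128 z 0.1401767013884695 yaw -4.3786046639968275 0.017254706615617562 [ 4.16558416  0.17670577 -1.43701878]
[0.0056, -0.0015, 0.0052] 3.62
[-0.0088, 0.0004, -0.0] -5.0
[-0.0088, 0.0004, -0.0] -5.0
[-0.0088, 0.0004, -0.0] -5.0
[-0.0088, 0.0004, -0.0] -5.0
[-0.0088, 0.0004, -0.0] -5.0
```

Request:
carry_out(plan=[{"grip":0.8,"dp":[-0.01,0,0.002],"rotation":[0,0,-4.6]},{"grip":0.8,"dp":[-0.01,0,0],"rotation":[0,0,-4.6]},{"grip":0.8,"dp":[-0.01,0,0],"rotation":[0,0,-4.6]},{"grip":0.8,"dp":[-0.01,0,0],"rotation":[0,0,-4.6]},{"grip":0.8,"dp":[-0.002,0,0],"rotation":[0,0,-2]},{"grip":0.8,"dp":[0,0,0],"rotation":[0,0,0]}])

```text
time_s: 6.32
tool_pos: [0.4879, 0.1137, 0.1411]
tool_rot: [177.5, -2.6, 17.0]
force: [0.5, 0.7, 0.4]
grip_width: 0.0173
```

```bash
python3 -c "
from h import *
polar()"
```

```text
r,ang 0.09893565474118357 106.37037137074407 z 0.14107708057698773 yaw 17.041651166847227 0.01732324739684747 [0.51692357 0.67216964 0.35746374]
```

Request:
carry_out(plan=[{"grip":0.6,"dp":[0,0,0],"rotation":[0,0,0]},{"grip":0.6,"dp":[0,0,-0.01],"rotation":[0,0,0]},{"grip":0.4,"dp":[0,0,-0.025],"rotation":[0,0,0]},{"grip":0.2,"dp":[0,0,-0.03],"rotation":[0,0,0]},{"grip":0,"dp":[0,0,-0.03],"rotation":[0,0,0]}])

```text
time_s: 6.73
tool_pos: [0.4786, 0.1139, 0.2344]
tool_rot: [177.4, -1.8, 16.6]
force: [0.7, 0.8, 0.6]
grip_width: 0.043
```

```bash
cat >> h.py <<'E'
from scipy.spatial.transform import Rotation as Ro
def go(xyz,yaw,n):
    "full rows incl. tilt correction from measured pose to a tool-down pose"
    o=env.get_obs();p=np.array(o['tool_pos']);R=Ro.from_euler('xyz',o['tool_rot'],degrees=True)
    T=Ro.from_euler('xyz',[180,0,yaw],degrees=True)
    w=(R.inv()*T).as_rotvec(degrees=True)/n;dp=(np.array(xyz)-p)/n
    print('total',(np.array(xyz)-p).round(4),'w',(w*n).round(2))
    for i in range(n):
        Ri=R*Ro.from_rotvec(w*i,degrees=True)
        print(Ri.inv().apply(dp).round(4).tolist(),w.round(2).tolist())
E
python3 -c "
from h import *
polar()
go((.457,.338,.225),81,16)"
```

```text
r,ang 0.10208631122956634 111.38179210711856 z 0.2343811795952171 yaw 16.59188377148307 0.04297147804651959 [0.7029012  0.78634508 0.56157674]
total [-0.0216  0.2241 -0.0094] w [  3.32  -0.12 -64.43]
[0.0027, -0.0138, 0.0] [0.21, -0.01, -4.03]
[0.0037, -0.0136, 0.0001] [0.21, -0.01, -4.03]
[0.0046, -0.0133, 0.0001] [0.21, -0.01, -4.03]
[0.0055, -0.013, 0.0002] [0.21, -0.01, -4.03]
[0.0064, -0.0125, 0.0002] [0.21, -0.01, -4.03]
[0.0073, -0.0121, 0.0003] [0.21, -0.01, -4.03]
[0.0081, -0.0115, 0.0003] [0.21, -0.01, -4.03]
[0.0089, -0.0109, 0.0004] [0.21, -0.01, -4.03]
[0.0096, -0.0103, 0.0004] [0.21, -0.01, -4.03]
[0.0103, -0.0096, 0.0004] [0.21, -0.01, -4.03]
[0.011, -0.0088, 0.0005] [0.21, -0.01, -4.03]
[0.0116, -0.008, 0.0005] [0.21, -0.01, -4.03]
[0.0121, -0.0072, 0.0005] [0.21, -0.01, -4.03]
[0.0126, -0.0063, 0.0005] [0.21, -0.01, -4.03]
[0.013, -0.0054, 0.0006] [0.21, -0.01, -4.03]
[0.0133, -0.0045, 0.0006] [0.21, -0.01, -4.03]
```

Request:
carry_out(plan=[{"grip":0,"dp":[0.003,-0.014,0],"rotation":[0.2,0,-4]},{"grip":0,"dp":[0.004,-0.014,0],"rotation":[0.2,0,-4]},{"grip":0,"dp":[0.005,-0.013,0],"rotation":[0.2,0,-4]},{"grip":0,"dp":[0.006,-0.013,0],"rotation":[0.2,0,-4]},{"grip":0,"dp":[0.006,-0.012,0],"rotation":[0.2,0,-4]},{"grip":0,"dp":[0.007,-0.012,0],"rotation":[0.2,0,-4]},{"grip":0,"dp":[0.008,-0.012,0],"rotation":[0.2,0,-4]},{"grip":0,"dp":[0.009,-0.011,0],"rotation":[0.2,0,-4]}])

```text
time_s: 7.4
tool_pos: [0.4753, 0.2289, 0.2493]
tool_rot: [177.9, -1.6, 49.0]
force: [0.7, -1.0, -0.2]
grip_width: 0.0861
```

Request:
carry_out(plan=[{"grip":0,"dp":[0.01,-0.01,0],"rotation":[0.2,0,-4]},{"grip":0,"dp":[0.01,-0.01,0],"rotation":[0.2,0,-4]},{"grip":0,"dp":[0.011,-0.009,0],"rotation":[0.2,0,-4]},{"grip":0,"dp":[0.012,-0.008,0],"rotation":[0.2,0,-4]},{"grip":0,"dp":[0.012,-0.007,0],"rotation":[0.2,0,-4]},{"grip":0,"dp":[0.013,-0.006,0],"rotation":[0.2,0,-4]},{"grip":0,"dp":[0.013,-0.005,0],"rotation":[0.2,0,-4]},{"grip":0,"dp":[0.013,-0.005,0],"rotation":[0.2,0,-4]}])

```text
time_s: 8.07
tool_pos: [0.4644, 0.3472, 0.2561]
tool_rot: [178.9, -0.8, 82.1]
force: [-0.2, 0.3, 0.2]
grip_width: 0.087
```

```bash
python3 - <<'E'
from h import *
go((.457,.338,.225),81,4)
g=lambda a,s:cv2.convertScaleAbs(cv2.resize(a,None,fx=s,fy=s,interpolation=cv2.INTER_CUBIC),alpha=1.6)
t=env.read_camera('top')[140:240,150:320,::-1];s=env.read_camera('side')[100:225,205:325,::-1]
t=g(t,4);s=g(s,3)[:, :360]
c=np.zeros((400+0,680,3),np.uint8);c[:400]=t[:400]
cv2.imwrite('pics/t3.png',c);cv2.imwrite('pics/s3.png',g(env.read_camera('side')[100:225,200:330,::-1],4.8))
E
```

```text
total [-0.0074 -0.0092 -0.0311] w [ 1.1  -0.76  1.13]
[-0.0026, -0.0017, 0.0077] [0.28, -0.19, 0.28]
[-0.0026, -0.0016, 0.0077] [0.28, -0.19, 0.28]
[-0.0026, -0.0016, 0.0077] [0.28, -0.19, 0.28]
[-0.0026, -0.0015, 0.0078] [0.28, -0.19, 0.28]
```

View pics/t3.png

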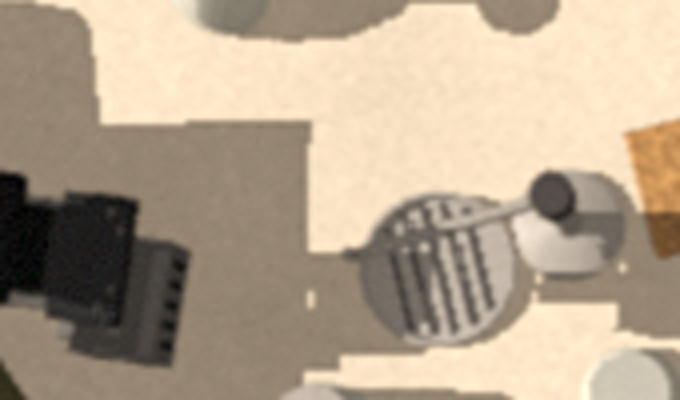

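View pics/s3.png

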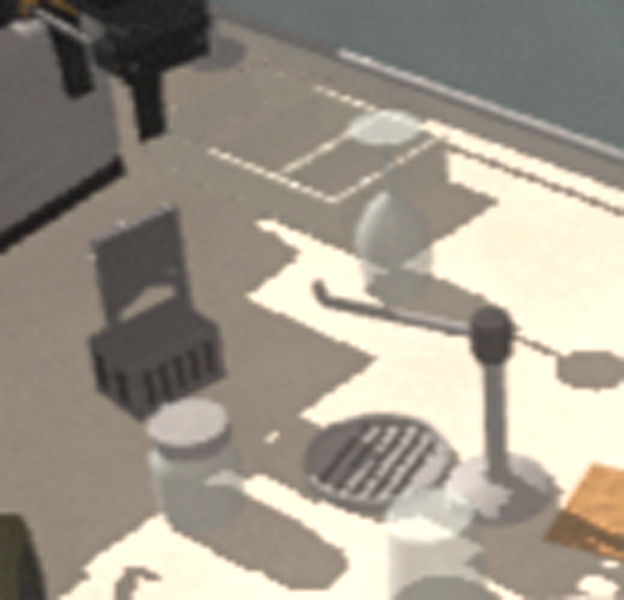

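The hook now points over the tray: tip at top crop (350,254) and side crop (320,288), collar at top crop (553,195). The basket still stands, its plate top corners at side crop (93,242) and (175,206).

```bash
python3 - <<'E'
from h import *
np.set_printoptions(precision=4,suppress=True)
for P in (plane('top',150+350/4,140+254/4,.166),plane('side',200+320/4.8,100+288/4.8,.166)):
    d=P[:2]-AX;print('tip',P,np.hypot(*d),np.degrees(np.arctan2(d[1],d[0])))
a,b=plane('side',200+93/4.8,100+242/4.8,.16),plane('side',200+175/4.8,100+206/4.8,.16)
print(a,b,(a+b)/2,np.degrees(np.arctan2(*(b-a)[1::-1])))
# box top-edge right wall (top view), wall bottom corner
c,d=plane('top',150+188/4,140+250/4,.055),plane('top',150+170/4,140+366/4,.055)
print(c,d,np.degrees(np.arctan2(*(c-d)[1::-1])))
# consistency of stereo: jar lid
print('jar side',plane('side',200+190/4.8,100+425/4.8,.085))
E
```

```text
tip [0.4763 0.1569 0.166 ] 0.14367670007968128 105.96388067916679
tip [0.4707 0.1485 0.166 ] 0.1372898155347589 109.17509522994311
[0.4194 0.3449 0.16  ] [0.4962 0.3327 0.16  ] [0.4578 0.3388 0.16  ] -9.037325703020253
[0.4935 0.2955 0.055 ] [0.4092 0.3065 0.055 ] -7.452452232902657
jar side [0.3607 0.1894 0.085 ]
```

```bash
python3 - <<'E'
from h import *
go((.458,.341,.15),81.5,7)
E
```

```text
total [-0.0058 -0.0063 -0.1056] w [ 1.09 -0.74  0.47]
[-0.0012, -0.001, 0.0151] [0.16, -0.11, 0.07]
[-0.0012, -0.0009, 0.0151] [0.16, -0.11, 0.07]
[-0.0012, -0.0009, 0.0151] [0.16, -0.11, 0.07]
[-0.0011, -0.0009, 0.0151] [0.16, -0.11, 0.07]
[-0.0011, -0.0008, 0.0151] [0.16, -0.11, 0.07]
[-0.0011, -0.0008, 0.0151] [0.16, -0.11, 0.07]
[-0.001, -0.0007, 0.0151] [0.16, -0.11, 0.07]
```

Request:
carry_out(plan=[{"grip":0,"dp":[-0.001,-0.001,0.01],"rotation":[0.4,-0.3,0.2]},{"grip":0,"dp":[-0.002,-0.001,0.015],"rotation":[0.4,-0.3,0.2]},{"grip":0,"dp":[-0.001,-0.001,0.017],"rotation":[0.3,-0.2,0.1]},{"grip":0,"dp":[-0.001,-0.001,0.018],"rotation":[0,0,0]},{"grip":0,"dp":[-0.001,-0.001,0.018],"rotation":[0,0,0]},{"grip":0,"dp":[-0.001,-0.001,0.015],"rotation":[0,0,0]},{"grip":0,"dp":[-0.001,-0.001,0.01],"rotation":[0,0,0]},{"grip":0,"dp":[0,0,0],"rotation":[0,0,0]}])

```text
time_s: 8.88
tool_pos: [0.4573, 0.3283, 0.1422]
tool_rot: [-179.8, 0.6, 80.0]
force: [0.1, 0.7, -0.1]
grip_width: 0.0873
```

```bash
python3 - <<'E'
from h import *
go((.458,.341,.119),81.5,3)
E
```

```text
total [ 0.0007  0.0127 -0.0232] w [-0.21  0.58 -1.5 ]
[0.0043, -0.0005, 0.0077] [-0.07, 0.19, -0.5]
[0.0043, -0.0004, 0.0077] [-0.07, 0.19, -0.5]
[0.0042, -0.0004, 0.0077] [-0.07, 0.19, -0.5]
```

Request:
carry_out(plan=[{"grip":0,"dp":[0.006,0,0.008],"rotation":[0,0.2,-0.5]},{"grip":0,"dp":[0.005,0,0.008],"rotation":[0,0.2,-0.5]},{"grip":0,"dp":[0.003,0,0.006],"rotation":[0,0.2,-0.5]},{"grip":0.3,"dp":[0,0,0],"rotation":[0,0,0]},{"grip":0.5,"dp":[0,0,0],"rotation":[0,0,0]},{"grip":0.7,"dp":[0,0,0],"rotation":[0,0,0]}], force=25)

```text
time_s: 9.38
tool_pos: [0.4609, 0.3428, 0.1185]
tool_rot: [-179.8, -0.1, 81.5]
force: [0.1, -0.1, -0.2]
grip_width: 0.0746
```

Request:
carry_out(plan=[{"grip":0.8,"dp":[0,0,0],"rotation":[0,0,0]},{"grip":1,"dp":[0,0,0],"rotation":[0,0,0]},{"grip":1,"dp":[0,0,0],"rotation":[0,0,0]},{"grip":1,"dp":[0,0,0],"rotation":[0,0,0]},{"grip":1,"dp":[0,0,0],"rotation":[0,0,0]},{"grip":1,"dp":[0,0,0],"rotation":[0,0,0]}])

```text
time_s: 9.88
tool_pos: [0.4621, 0.3438, 0.121]
tool_rot: [180.0, -0.3, 81.5]
force: [-0.7, -0.1, -0.2]
grip_width: 0.0349
```

```bash
python3 - <<'E'
from h import *
print(env.get_obs()['grip_width'],env.get_obs()['tool_rot'],env.get_obs()['tool_pos'])
E
```

```text
0.03488974957379172 [179.99890248  -0.30427168  81.47328578] [0.46211871 0.34375709 0.12096295]
```

Request:
carry_out(plan=[{"grip":1,"dp":[0,0,0.002],"rotation":[0,0,0]},{"grip":1,"dp":[0,0,0],"rotation":[0,0,0]},{"grip":1,"dp":[0,0,0],"rotation":[0,0,0]},{"grip":1,"dp":[0,0,0],"rotation":[0,0,0]},{"grip":1,"dp":[0,0,0],"rotation":[0,0,0]},{"grip":1,"dp":[0,0,0],"rotation":[0,0,0]}])

```text
time_s: 10.38
tool_pos: [0.4619, 0.344, 0.1186]
tool_rot: [-180.0, -0.3, 81.5]
force: [-0.2, 1.1, 0.6]
grip_width: 0.012
```

```bash
python3 - <<'E'
from h import *
print(env.get_obs()['grip_width'],env.get_obs()['tool_rot'],env.get_obs()['tool_pos'],env.get_obs()['force'])
go((.462,.342,.2),81.5,8)
E
```

```text
0.01195744185339374 [-179.99739454   -0.3117644    81.49564148] [0.46193231 0.34398003 0.11860041] [-0.1740987   1.08514106  0.5683649 ]
total [ 0.0001 -0.002   0.0814] w [-0.   -0.31 -0.  ]
[-0.0002, 0.0, -0.0102] [-0.0, -0.04, -0.0]
[-0.0002, 0.0, -0.0102] [-0.0, -0.04, -0.0]
[-0.0002, 0.0, -0.0102] [-0.0, -0.04, -0.0]
[-0.0002, 0.0, -0.0102] [-0.0, -0.04, -0.0]
[-0.0002, 0.0, -0.0102] [-0.0, -0.04, -0.0]
[-0.0002, 0.0, -0.0102] [-0.0, -0.04, -0.0]
[-0.0002, 0.0, -0.0102] [-0.0, -0.04, -0.0]
[-0.0002, 0.0, -0.0102] [-0.0, -0.04, -0.0]
```

Request:
carry_out(plan=[{"grip":1,"dp":[0,0,-0.006],"rotation":[0,0,0]},{"grip":1,"dp":[0,0,-0.01],"rotation":[0,0,0]},{"grip":1,"dp":[0,0,-0.012],"rotation":[0,0,0]},{"grip":1,"dp":[0,0,-0.014],"rotation":[0,0,0]},{"grip":1,"dp":[0,0,-0.014],"rotation":[0,0,0]},{"grip":1,"dp":[0,0,-0.012],"rotation":[0,0,0]},{"grip":1,"dp":[0,0,-0.01],"rotation":[0,0,0]},{"grip":1,"dp":[0,0,0],"rotation":[0,0,0]}], force=40)

```text
time_s: 11.05
tool_pos: [0.4604, 0.3416, 0.2027]
tool_rot: [-179.8, -0.1, 81.5]
force: [0.6, 0.2, -2.9]
grip_width: 0.0118
```

```bash
python3 - <<'E'
from h import *
print(env.get_obs()['grip_width'],env.get_obs()['force'])
a=np.radians(106.5);u=np.array([np.cos(a),np.sin(a)])
P=AX+.21*u;print(P)
go((*P,.198),106.5,8)
E
```

```text
0.011771537238473585 [ 0.60030544  0.24319473 -2.87974309]
[0.45615678 0.22015214]
total [-0.0043 -0.1214 -0.0047] w [ -0.17  -0.1  -25.05]
[-0.0151, 0.0017, 0.0006] [-0.02, -0.01, -3.13]
[-0.0152, 0.0009, 0.0006] [-0.02, -0.01, -3.13]
[-0.0152, 0.0001, 0.0006] [-0.02, -0.01, -3.13]
[-0.0152, -0.0008, 0.0006] [-0.02, -0.01, -3.13]
[-0.0151, -0.0016, 0.0006] [-0.02, -0.01, -3.13]
[-0.015, -0.0024, 0.0006] [-0.02, -0.01, -3.13]
[-0.0148, -0.0032, 0.0006] [-0.02, -0.01, -3.13]
[-0.0146, -0.004, 0.0006] [-0.02, -0.01, -3.13]
```

Request:
carry_out(plan=[{"grip":1,"dp":[-0.01,0.001,0],"rotation":[0,0,-3.1]},{"grip":1,"dp":[-0.015,0.001,0],"rotation":[0,0,-3.1]},{"grip":1,"dp":[-0.015,0,0],"rotation":[0,0,-3.1]},{"grip":1,"dp":[-0.015,-0.001,0],"rotation":[0,0,-3.1]},{"grip":1,"dp":[-0.015,-0.002,0],"rotation":[0,0,-3.1]},{"grip":1,"dp":[-0.015,-0.002,0],"rotation":[0,0,-3.1]},{"grip":1,"dp":[-0.01,-0.002,0],"rotation":[0,0,-3.1]},{"grip":1,"dp":[-0.003,-0.002,0],"rotation":[0,0,-3.1]}])

```text
time_s: 11.72
tool_pos: [0.4546, 0.2398, 0.2028]
tool_rot: [-179.8, -0.2, 107.6]
force: [-0.6, 0.2, -3.6]
grip_width: 0.0118
```

```bash
python3 - <<'E'
from h import *
a=np.radians(106.5);u=np.array([np.cos(a),np.sin(a)])
print(env.get_obs()['grip_width'])
go((*(AX+.19*u),.197),106.5,4)
g=lambda a,s:cv2.convertScaleAbs(cv2.resize(a,None,fx=s,fy=s,interpolation=cv2.INTER_CUBIC),alpha=1.6)
cv2.imwrite('pics/s4.png',g(env.read_camera('side')[100:225,200:330,::-1],4.8))
E
```

```text
0.011808543193877164
total [ 0.0073 -0.0388 -0.0058] w [-0.17 -0.19  1.08]
[-0.0098, -0.0012, 0.0014] [-0.04, -0.05, 0.27]
[-0.0098, -0.0011, 0.0014] [-0.04, -0.05, 0.27]
[-0.0098, -0.0011, 0.0014] [-0.04, -0.05, 0.27]
[-0.0098, -0.0011, 0.0014] [-0.04, -0.05, 0.27]
```

View pics/s4.png

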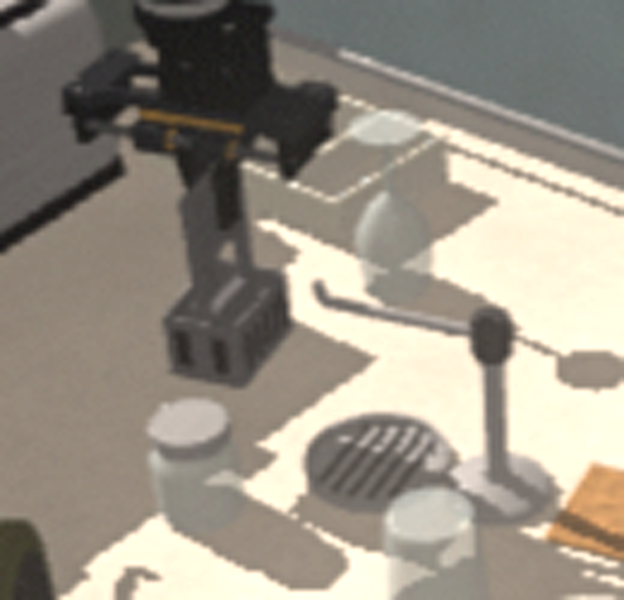

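The basket is held upright at crop (220,270), plate across the arm line, the window facing the hook tip at (320,290), and the jar (190,450) is clear. I'll move in front of the tip.

Request:
carry_out(plan=[{"grip":1,"dp":[-0.01,-0.001,0.002],"rotation":[0,0,0.5]},{"grip":1,"dp":[-0.01,-0.001,0.002],"rotation":[0,0,0.5]},{"grip":1,"dp":[-0.01,-0.001,0.002],"rotation":[0,0,0]},{"grip":1,"dp":[-0.01,-0.001,0.001],"rotation":[0,0,0]},{"grip":1,"dp":[-0.01,-0.001,0],"rotation":[0,0,0]},{"grip":1,"dp":[-0.005,0,0],"rotation":[0,0,0]},{"grip":1,"dp":[0,0,0],"rotation":[0,0,0]}])

```text
time_s: 12.35
tool_pos: [0.4661, 0.1792, 0.194]
tool_rot: [-179.7, -0.1, 106.3]
force: [-0.2, 0.5, -2.8]
grip_width: 0.0117
```

```bash
python3 - <<'E'
from h import *
a=np.radians(106.5);u=np.array([np.cos(a),np.sin(a)])
polar()
go((*(AX+.103*u),.197),106.5,8)
g=lambda a,s:cv2.convertScaleAbs(cv2.resize(a,None,fx=s,fy=s,interpolation=cv2.INTER_CUBIC),alpha=1.8)
im=env.read_camera('side')[110:200,220:320,::-1];cv2.imwrite('pics/s5.png',g(im,6))
p=env.get_obs()['tool_pos']
print('window corners expected in crop')
v=np.array([-u[1],u[0]])
for s in(-.029,.029):
  for z in(.055,.09):
    X=np.array([*(p[:2]+s*v),p[2]-.1186+z]);print(((proj('side',X)-[220,110])*6).round())
print('tip exp',((proj('side',np.array([*(AX+.145*u),.166]))-[220,110])*6).round())
E
```

```text
r,ang 0.16791668279917565 107.2021457020412 z 0.19400102421795762 yaw 106.25443994630555 0.011651478808873319 [-0.16125225  0.54163313 -2.83896758]
total [ 0.0204 -0.0616  0.003 ] w [-0.28 -0.15 -0.25]
[-0.0081, 0.0003, -0.0004] [-0.03, -0.02, -0.03]
[-0.0081, 0.0003, -0.0004] [-0.03, -0.02, -0.03]
[-0.0081, 0.0003, -0.0004] [-0.03, -0.02, -0.03]
[-0.0081, 0.0003, -0.0004] [-0.03, -0.02, -0.03]
[-0.0081, 0.0003, -0.0004] [-0.03, -0.02, -0.03]
[-0.0081, 0.0003, -0.0004] [-0.03, -0.02, -0.03]
[-0.0081, 0.0003, -0.0004] [-0.03, -0.02, -0.03]
[-0.0081, 0.0003, -0.0004] [-0.03, -0.02, -0.03]
window corners expected in crop
[264. 311.]
[259. 263.]
[221. 360.]
[215. 312.]
tip exp [273. 292.]
```

View pics/s5.png

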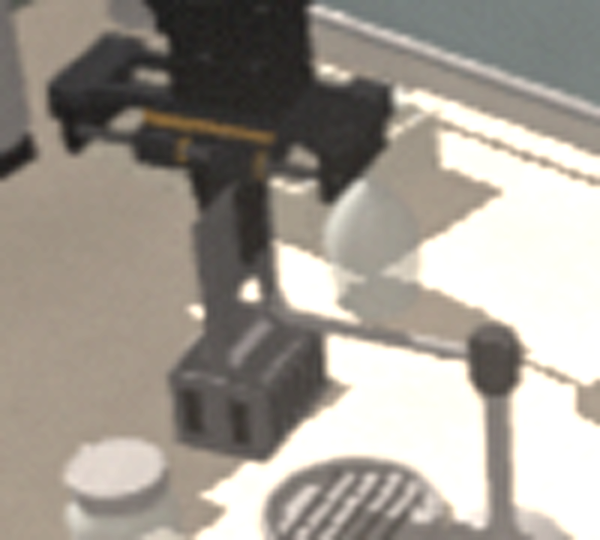

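The tip (273,292) sits just at the window, the arm running into its middle; plate upright. I'll raise it 3 mm and slide it on in two halves, watching force.

Request:
carry_out(plan=[{"grip":1,"dp":[0,0,-0.003],"rotation":[0,0,0]},{"grip":1,"dp":[-0.004,0,0],"rotation":[0,0,0]},{"grip":1,"dp":[-0.006,0,0],"rotation":[0,0,0]},{"grip":1,"dp":[-0.007,0,0],"rotation":[0,0,0]},{"grip":1,"dp":[-0.007,0,0],"rotation":[0,0,0]},{"grip":1,"dp":[-0.003,0,0],"rotation":[0,0,0]}])

```text
time_s: 12.9
tool_pos: [0.4741, 0.1544, 0.1977]
tool_rot: [-179.8, -0.2, 106.5]
force: [-0.2, 0.3, -3.4]
grip_width: 0.0119
```

```bash
python3 - <<'E'
from h import *
a=np.radians(106.5);u=np.array([np.cos(a),np.sin(a)])
polar();go((*(AX+.103*u),.197),106.5,5)
E
```

```text
r,ang 0.1419068291266891 107.10951175477962 z 0.19773346904630643 yaw 106.54094490369985 0.011857931766106678 [-0.19666499  0.29907402 -3.37952165]
total [ 0.0125 -0.0369 -0.0007] w [-0.22 -0.22  0.04]
[-0.0078, 0.0003, 0.0001] [-0.04, -0.04, 0.01]
[-0.0078, 0.0003, 0.0001] [-0.04, -0.04, 0.01]
[-0.0078, 0.0003, 0.0001] [-0.04, -0.04, 0.01]
[-0.0078, 0.0003, 0.0001] [-0.04, -0.04, 0.01]
[-0.0078, 0.0003, 0.0001] [-0.04, -0.04, 0.01]
```

No contact force, so I'll go on to the seat.

Request:
carry_out(plan=[{"grip":1,"dp":[-0.007,0,0],"rotation":[0,0,0]},{"grip":1,"dp":[-0.008,0,0],"rotation":[0,0,0]},{"grip":1,"dp":[-0.008,0,0],"rotation":[0,0,0]},{"grip":1,"dp":[-0.008,0,0],"rotation":[0,0,0]},{"grip":1,"dp":[-0.004,0,0],"rotation":[0,0,0]},{"grip":1,"dp":[0,0,0],"rotation":[0,0,0]}])

```text
time_s: 13.4
tool_pos: [0.4855, 0.115, 0.1975]
tool_rot: [-179.8, -0.2, 106.4]
force: [-0.7, 0.4, -3.4]
grip_width: 0.0118
```

Request:
carry_out(plan=[{"grip":1,"dp":[0,0,0.004],"rotation":[0,0,0]},{"grip":1,"dp":[0,0,0.005],"rotation":[0,0,0]},{"grip":1,"dp":[0,0,0.005],"rotation":[0,0,0]},{"grip":1,"dp":[0,0,0.004],"rotation":[0,0,0]},{"grip":1,"dp":[0,0,0],"rotation":[0,0,0]}])

```text
time_s: 13.82
tool_pos: [0.485, 0.1159, 0.1773]
tool_rot: [-179.8, -0.2, 106.4]
force: [-0.2, -0.3, -1.9]
grip_width: 0.0116
```

```bash
python3 - <<'E'
from h import *
polar();print(env.get_obs()['tool_rot'],env.get_obs()['wrist_torque'])
E
```

```text
r,ang 0.10187509145461397 107.61361342666264 z 0.1773154293859797 yaw 106.41345159634106 0.011612136116008693 [-0.2046501  -0.27463882 -1.90294079]
[-179.75162396   -0.2363112   106.4134516 ] [0.02005615 0.04982871 0.02398637]
```

Request:
carry_out(plan=[{"grip":1,"dp":[0,0,0.002],"rotation":[0,0,0]},{"grip":1,"dp":[0,0,0.002],"rotation":[0,0,0]},{"grip":1,"dp":[0,0,0.001],"rotation":[0,0,0]},{"grip":1,"dp":[0,0,0],"rotation":[0,0,0]}])

```text
time_s: 14.15
tool_pos: [0.487, 0.1172, 0.1755]
tool_rot: [179.9, -0.2, 106.5]
force: [0.2, 0.3, -3.5]
grip_width: 0.0118
```

```bash
python3 - <<'E'
from h import *
polar()
g=lambda a,s:cv2.convertScaleAbs(cv2.resize(a,None,fx=s,fy=s,interpolation=cv2.INTER_CUBIC),alpha=1.8)
cv2.imwrite('pics/s6.png',g(env.read_camera('side')[110:200,220:320,::-1],6))
E
```

```text
r,ang 0.10254240148093047 106.29933270370515 z 0.17550414499551914 yaw 106.51825888442 0.011754802969505113 [ 0.1655509   0.31661974 -3.51485226]
```

View pics/s6.png

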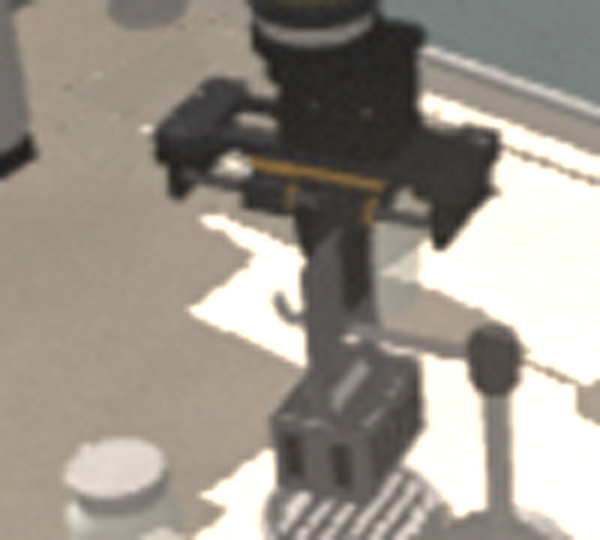

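The arm passes through the window, with the tip showing beyond the plate at (285,305). The weight is still on the gripper, so I'll lower a little further.

Request:
carry_out(plan=[{"grip":1,"dp":[0,0,0.002],"rotation":[0,0,0]},{"grip":1,"dp":[0,0,0.002],"rotation":[0,0,0]},{"grip":1,"dp":[0,0,0],"rotation":[0,0,0]}])

```text
time_s: 14.45
tool_pos: [0.4889, 0.1179, 0.1749]
tool_rot: [179.6, -0.3, 106.5]
force: [-0.3, -1.5, -2.6]
grip_width: 0.0117
```

Request:
carry_out(plan=[{"grip":1,"dp":[0,0,0.001],"rotation":[0,0,0]},{"grip":1,"dp":[0,0,0],"rotation":[0,0,0]}])

```text
time_s: 14.62
tool_pos: [0.4891, 0.1181, 0.1744]
tool_rot: [179.6, -0.3, 106.5]
force: [-1.1, -1.2, 0.1]
grip_width: 0.0115
```

Request:
carry_out(plan=[{"grip":0.8,"dp":[0,0,0],"rotation":[0,0,0]},{"grip":0.7,"dp":[0,0,0],"rotation":[0,0,0]},{"grip":0.6,"dp":[0,0,0],"rotation":[0,0,0]},{"grip":0.5,"dp":[0,0,0],"rotation":[0,0,0]},{"grip":0.5,"dp":[0,0,0],"rotation":[0,0,0]},{"grip":0.5,"dp":[0,0,0],"rotation":[0,0,0]}])

```text
time_s: 15.12
tool_pos: [0.4892, 0.1185, 0.1738]
tool_rot: [179.6, -0.3, 106.6]
force: [0.6, 0.5, -0.2]
grip_width: 0.0404
```

```bash
python3 - <<'E'
from h import *
polar()
g=lambda a,s:cv2.convertScaleAbs(cv2.resize(a,None,fx=s,fy=s,interpolation=cv2.INTER_CUBIC),alpha=1.8)
cv2.imwrite('pics/s7.png',g(env.read_camera('side')[110:200,220:320,::-1],6))
E
```

```text
r,ang 0.10313273325578917 104.93087851861337 z 0.17379499511394778 yaw 106.56667987030859 0.040356553177372655 [ 0.61675384  0.51332018 -0.17769958]
```

View pics/s7.png

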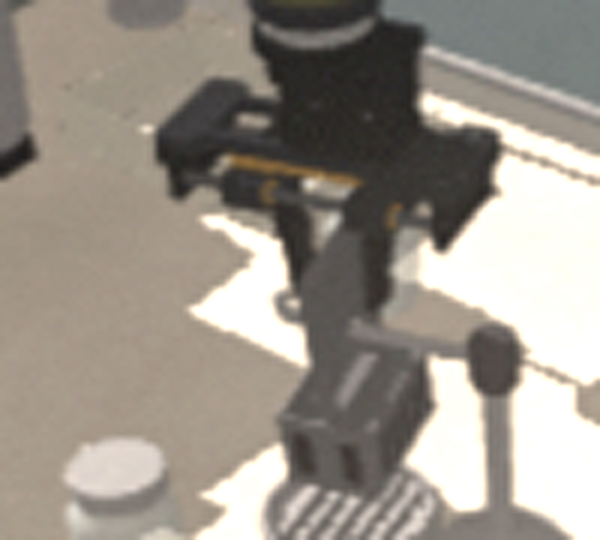

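Released: the basket hangs on the arm over the tray, tip visible at (288,305), with clearance between fingers and plate. I'll open further and rise.

Request:
carry_out(plan=[{"grip":0.35,"dp":[0,0,0],"rotation":[0,0,0]},{"grip":0.25,"dp":[0,0,0],"rotation":[0,0,0]},{"grip":0.25,"dp":[0,0,-0.01],"rotation":[0,0,0]},{"grip":0.25,"dp":[0,0,-0.015],"rotation":[0,0,0]},{"grip":0.25,"dp":[0,0,-0.02],"rotation":[0,0,0]},{"grip":0.25,"dp":[0,0,-0.025],"rotation":[0,0,0]},{"grip":0.25,"dp":[0,0,-0.03],"rotation":[0,0,0]},{"grip":0.25,"dp":[0,0,-0.03],"rotation":[0,0,0]}])

```text
time_s: 15.83
tool_pos: [0.4843, 0.1162, 0.3044]
tool_rot: [-179.6, -0.2, 106.5]
force: [0.3, 0.6, 0.0]
grip_width: 0.0651
```

Request:
carry_out(plan=[{"grip":0.25,"dp":[0,0,-0.03],"rotation":[0,0,0]},{"grip":0.25,"dp":[0,0,-0.02],"rotation":[0,0,0]},{"grip":0.25,"dp":[0,0,0],"rotation":[0,0,0]},{"grip":0.25,"dp":[0,0,0],"rotation":[0,0,0]},{"grip":0.25,"dp":[0,0,0],"rotation":[0,0,0]},{"grip":0.25,"dp":[0,0,0],"rotation":[0,0,0]},{"grip":0.25,"dp":[0,0,0],"rotation":[0,0,0]},{"grip":0.25,"dp":[0,0,0],"rotation":[0,0,0]}])

```text
time_s: 16.5
tool_pos: [0.4856, 0.1159, 0.3654]
tool_rot: [179.7, -0.3, 106.5]
force: [0.5, 0.1, -0.9]
grip_width: 0.0654
```

Request:
carry_out(plan=[{"grip":0.25,"dp":[0,0,0],"rotation":[0,0,0]},{"grip":0.25,"dp":[0,0,0],"rotation":[0,0,0]},{"grip":0.25,"dp":[0,0,0],"rotation":[0,0,0]},{"grip":0.25,"dp":[0,0,0],"rotation":[0,0,0]},{"grip":0.25,"dp":[0,0,0],"rotation":[0,0,0]},{"grip":0.25,"dp":[0,0,0],"rotation":[0,0,0]},{"grip":0.25,"dp":[0,0,0],"rotation":[0,0,0]},{"grip":0.25,"dp":[0,0,0],"rotation":[0,0,0]}])

```text
time_s: 17.17
tool_pos: [0.4845, 0.1157, 0.3623]
tool_rot: [-179.9, -0.3, 106.5]
force: [-1.2, -0.5, 0.3]
grip_width: 0.0654
```

```bash
python3 - <<'E'
from h import *
polar()
g=lambda a,s:cv2.convertScaleAbs(cv2.resize(a,None,fx=s,fy=s,interpolation=cv2.INTER_CUBIC),alpha=1.6)
a=env.read_camera('side')
f=lambda i:cv2.GaussianBlur(i,(0,0),1).astype(int)
cv2.imwrite('pics/s8.png',g(a[110:230,215:395,::-1],4.4))
import time
for i in range(6): b=env.read_camera('side')
print('motion in basket area',np.abs(f(a)-f(b))[140:200,260:300].max())
E
```

```text
r,ang 0.10182627384221839 107.88543400416435 z 0.36232886653034274 yaw 106.51299219061855 0.06538646487253283 [-1.17290371 -0.48779789  0.34365294]
motion in basket area 3
```

View pics/s8.png

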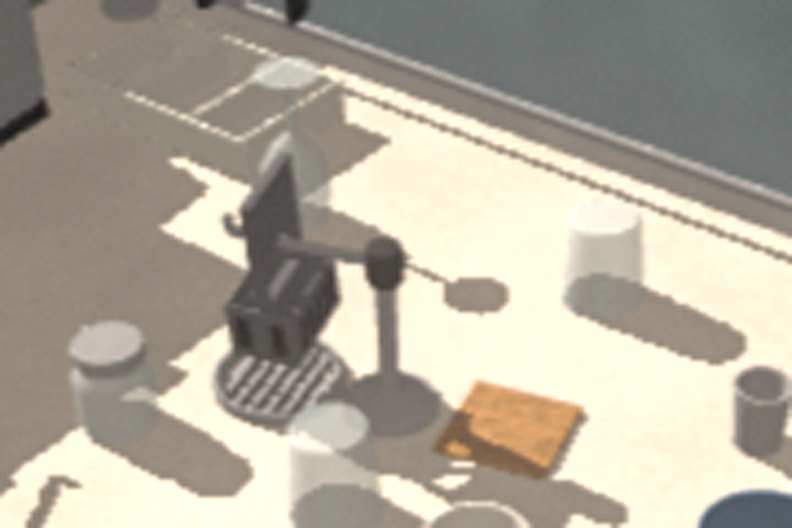

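The basket hangs upright and still on the arm over the tray: plate at (272,205), tip at (232,222), tray at (282,380). The jar, tumblers, wineglass and eggcup are where they were. I'll do one numeric check, then hand in.

```bash
python3 - <<'E'
from h import *
P=lambda x,y,z:plane('side',215+x/4.4,110+y/4.4,z)
tip=P(232,222,.166);top=P(270,178,.215)
d=tip[:2]-AX;seat=AX+.103*d/np.hypot(*d);tray=np.array([.482,.116])
print('seat-tray',np.hypot(*(seat-tray)),'platetop-tray',top[:2]-tray)
if np.hypot(*(seat-tray))<.02 and np.hypot(*(top[:2]-tray))<.03: print(env.sign_off())
E
```

```text
seat-tray 0.0012591261271660715 platetop-tray [ 0.00155941 -0.0078829 ]
the job is handed in; nothing more can be done
None
```

I turned the grey steel stand's hook about 115° anticlockwise until it pointed over the round drip tray. I then picked up the basket by its handle plate, slid the window over the hook tip, seated it, let go and rose clear. The job was handed in at about 17.5 s of the 67 s allowed; the sign-off reports no verdict.

- **Hook position:** the last side picture puts the hook seat about 1 mm from the tray centre. My hook-angle estimates from the two views differed by about 3°, roughly 6 mm at the seat, which is within the 30 mm limit.
- **Basket:** the plate top is about 8 mm from the tray centre, and the basket looks upright in the picture. I did not measure its tilt. Pictures 0.3 s apart showed practically no movement.
- **Gripper:** it was clear of everything, at z 0.36 m.
- **Crockery:** the jar, both tumblers, the wineglass and the egg cup look undisturbed. The mug and bowl were only partly in that last picture, but the arm never went near them.
- **Camera disagreement:** positions from the side camera came out up to about 10 mm lower in y than those from the top camera, so I relied mainly on the top view for the tray.

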